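# Turn a keyed coupling cover to its locating key and press it home

## Robot

A 6-joint arm with a two-finger parallel gripper is mounted at the origin on the work surface. World frame = base frame: x ahead of the robot, y to its left, z up, the work surface at z = 0. Lengths are in m, angles in rad, forces in N, time in s.
With the tool pointing down it reaches from about 0.3 to 0.875 m from the base axis. Payload 6.4 kg.
Tool frame: the origin (TCP) lies on the mounting face of the last link; the fingertips stand 173 mm ahead of it and the grasp point (between the pads) lies 155 mm ahead of it (ctrl.tip_reach is the distance from the TCP to the fingertips, in m); z points along the fingers, y is the line along which they close (so a half turn about z gives the same grasp; the last joint's range is limited). The gripper opens to 85 mm and grips with 20 to 120 N. Pads are 22 mm wide; open, the fingers measure 114 mm over their backs; the gripper's body (76 mm by 85 mm) begins 54 mm behind the grasp point. The pads swing forward as they close: fully open they stand 13 mm farther back than shut.
Start: joints at [-0.206, 0.181, 1.607, -0, 1.354, -0.206], TCP at [0.575, 0, 0.405] pointing down, gripper open.
Joint ranges: [-2.99, 2.99], [-0.89, 2.07], [0.3, 2.58], [-1.14, 4.28], [0, 2.63], [-3.12, 3.12]. Speed limits (rad/s): [2.57, 2.57, 3.01, 3.14, 3.14, 3.14].

## Interface

Orientations are given as a unit quaternion [w, x, y, z].
In Python, from bench import ctrl gives the robot as it stands.
- The arm moves only by the shell command python3 -m pendant 'ROWS'. ROWS is JSON, a list that holds one entry, the list of rows, each a list of 7 numbers: the opening, from 0 (shut) to 1 (fully open), then the shift along the tool's x, y, z in mm, then the turn, a rotation vector about the tool's x, y, z in rad. A call has 1 to 5 rows; each row is the pose to reach, as a shift and turn from the pose commanded when the call began, along the tool's axes at that moment; what a row does not reach only later rows make up. A row lasts 1/12 s, in which the tool goes at most 41.7 mm and 7.16 degrees, less where a joint would pass 70% of its speed; a pose out of reach is approached as far as the arm can. A call with a gripper value outside its range is refused whole. The fingers move at their own pace and stop on an object; the grip force is fixed at half the most. Time passes only in rows, so rows that repeat a pose let the fingers close. It gives the time, the measured TCP pose, the force, the opening and the grip force at its end, in the units of the state.
- ctrl.get_obs(): the state, without advancing time (a new reading comes with each control period).
- ctrl.camera(name): name is "scene" or "side" or "wrist"; returns the picture (420x560x3 uint8, red, green, blue); there is no depth.
- ctrl.camera_params(name): a dict with "mtx" (3x3 intrinsics, pixels), "world_from_camera" (4x4, takes a point from camera to world coordinates); the wrist camera has in their place "tool_from_camera" (4x4, takes a point from camera to tool coordinates, whose origin is the TCP and whose axes are the flange's). Camera axes: x right, y down, z forward; pixel columns grow to the right and rows downward; lengths in m; the calibration is good to about 2 mm. A picture is of the moment at which its call begins: read the wrist's pose just before it. camera_params takes no time and is no camera call.
- ctrl.hand_in(): hands the job in; it is judged then, once.
Trained networks look in the newest picture that a camera, given by its name, has taken for a name from the list of things; names that differ only in an ending like _2 or _b are one class to them, and where a whole thing is asked for, a point or a joint stands for the part that bears it (a point fixed in the world has none). Each returns a list of dicts, best first, with "confidence" (0 to 1); they miss things now and then, are a little off and sometimes report something else, mostly with a low value. They report only what shows in the picture. A call takes as long as a camera call. They do not tell look-alikes from the thing itself.
- ctrl.boxes_of(camera, name): "point" ([column, row] as shares, 0 to 1, of the picture: columns of its width, rows of its height, amid what is visible of it).
The state is a dict: "time_s": time; "q": joint angles; "dq": joint speeds; "joint_efforts": joint torques, N m; "eef_pos": TCP position; "eef_rot": TCP orientation; "wrist_force": force on the tool from outside, world axes, zero at the start; "torque": the same for the moment, N m; "opening": opening from 0.0 (shut) to 1.0 (fully open); "grasp_force": force on a finger pad.
Only numpy, scipy, OpenCV 4.12 (cv2) and the standard library are available. Lean on these libraries where they do the work, as an engineer would, in place of code of your own. Each camera call takes 0.05 s, during which the arm holds its last target. There are 200 camera calls.

## Task

On the brass coupling, push the stud on the aluminium cover with a fingertip to turn the cover until the notch in its rim stands over the steel locating key on the flange, then press the middle of the cover down until it sits fully home, flat on the flange. Only push and press: do not lift the cover, and leave everything else on the bench where it is.

Things in the scene. Friction and masses are not known exactly. Their poses are not given: they have to be found in the camera images.
- coupling: Brass coupling body fixed upright on a 150 mm square steel base plate; does not move. Origin on the bench surface at its vertical axis, z up, x horizontal towards the key. Its flat round top flange is 148 mm across and its top face is 90 mm above the bench. A bore in the middle takes the cover's spigot with 1 mm of play all round
- key (a point): Point on the ridge of the locating key: a steel bar 10 mm wide with a half-round top, lying radially on the flange from 44 to 71 mm from the coupling's axis and standing 12 mm above the flange. The point is 57 mm from the axis, on top of the key (102 mm above the bench). The key's outer end shows beyond the cover's rim
- cover: Loose aluminium disc 120 mm across, 12 mm thick, 0.25 to 0.5 kg, with a 24 mm spigot 60 mm long below that stands in the coupling's bore. Origin at the centre of the disc's underside, z up, x towards the notch. At the start the underside is 103.5 mm above the bench (1.5 mm clear of the key). It turns easily, coasts a few degrees if pushed fast, then stays; fully home it lies on the flange, underside 90 mm above the bench
- boss (a point): Middle of the cover's top, on a flat boss 44 mm across and 2 mm high (the point is 14 mm above the disc's underside); press here. The cover rests on a stiff seal follower in the bore that yields only when pressed with about 3 to 7 N and does not spring back. With the notch over the key it goes down 13.5 mm to the flange
- notch (a point): Point in the middle of the notch, 57 mm from the disc's axis, level with the disc's top face. The notch is 15 mm wide, open at the rim and runs inward to 40 mm from the axis: 2.5 mm of play either side of the key
- stud (a point): Centre of the stud, a steel post 16 mm across that stands 26 mm above the disc's top face, 48 mm from the disc's axis, straight opposite the notch; the point is half-way up the stud. Pushed sideways, it turns the cover
- fitting_a: Bystander: brass fitting standing near the coupling, 60 mm across, 55 mm tall. Origin on its underside or at its middle. To be left alone
- fitting_b: Bystander: second brass fitting of the same kind, standing to the right. Origin on its underside or at its middle. To be left alone
- seal_ring: Bystander: white plastic ring lying near the coupling, 60 mm across, 12 mm thick. Origin on its underside or at its middle. To be left alone
- wrench: Bystander: steel wrench lying on the bench. Origin on its underside or at its middle. To be left alone
- screwdriver: Bystander: screwdriver lying on the bench. Origin on its underside or at its middle. To be left alone
- gland_nut: Bystander: round steel nut, 52 mm across, 22 mm tall. Origin on its underside or at its middle. To be left alone
- oil_bottle: Bystander: white plastic bottle, 52 mm across, 120 mm tall. Origin on its underside or at its middle. To be left alone
Things that resemble listed ones, but are neither listed nor needed, are in the scene too. Of the things that look like the cover, the largest one is meant.

How it is judged:
On the way, in this order (a step that is already met when the one before it is completed fails the run):
1. the cover is turned until its notch stands over the key, while it is still up (horizontal distance between notch and key below 0.006 m and z of cover in the frame of coupling above 0.0945 m).
2. the cover is pressed home on the flange (z of cover in the frame of coupling below 0.0925 m and horizontal distance between notch and key below 0.006 m and horizontal distance between cover and coupling below 0.004 m and angle between cover's own z axis and vertical below 0.04 rad), for 0.1 s.
At the end, for the whole second after the job is handed in: The cover is at rest, centred on the coupling within 4 mm, flat within 0.04 rad, its notch within 6 mm of the key's point seen from above and its underside no more than 2.5 mm above the flange (all of step 2 and linear speed of cover below 0.01 m/s and angular speed of cover below 0.1 rad/s); the robot touches nothing.
It fails at once if the cover is lifted more than 8 mm (z of cover in the frame of coupling above 0.1115 m).
It fails at once if something else on the bench is moved more than 30 mm (distance of any of fitting_a, fitting_b, seal_ring, wrench, screwdriver, gland_nut, oil_bottle from where it was at the start of the episode above 0.03 m).
It also fails if it takes over 72 s, if anything falls off the work surface, if the arm or the gripper's body presses on something with over 40 N, if the wrist force passes 120 N, or if a joint passes its speed limit or range.

## Working session

There is one attempt and no reset: what is moved stays moved. The work goes in short steps, Python scripts to look and compute and a shell command to move; the robot and the scene stay as the last step left them, time stands still between calls to the robot, and variables do not carry over. Pictures are saved under pics/ and viewed, at most 10 in all, crops included, and the job is handed in when it is done.

```bash
mkdir -p pics; cat > h.py <<'E'
import numpy as np,cv2
from bench import ctrl
from scipy.spatial.transform import Rotation as R
def T(cam):
    p=ctrl.camera_params(cam); K=np.array(p["mtx"])
    if cam=="wrist":
        o=ctrl.get_obs(); w,x,y,z=o["eef_rot"]; M=np.eye(4); M[:3,:3]=R.from_quat([x,y,z,w]).as_matrix(); M[:3,3]=o["eef_pos"]
        return K,M@np.array(p["tool_from_camera"])
    return K,np.array(p["world_from_camera"])
def ray(K,M,uv,z):
    d=M[:3,:3]@np.linalg.inv(K)@np.array([uv[0],uv[1],1.]); o=M[:3,3]
    return o+d*(z-o[2])/d[2]
def proj(K,M,P):
    c=np.linalg.inv(M)@np.append(P,1); u=K@c[:3]; return u[:2]/u[2]
def snap(cam,f):
    K,M=T(cam); im=ctrl.camera(cam); cv2.imwrite("pics/"+f,im[:,:,::-1]); return K,M,im
E
python3 - <<'E'
from h import *
H=dict(coupling=.05,key=.102,cover=.11,boss=.1175,notch=.1155,stud=.1285)
ims=[]
for cam in("scene","side","wrist"):
    K,M,im=snap(cam,cam+"0.png")
    print(cam,M[:3,3].round(3))
    for n,z in H.items():
        for b in ctrl.boxes_of(cam,n)[:3]:
            uv=np.array(b["point"])*[560,420]; print(n,round(b["confidence"],2),uv.round(0),ray(K,M,uv,z).round(3))
    ims.append(im)
a=np.vstack([np.hstack(ims[:2]),np.hstack([ims[2],ims[2]*0])])
cv2.imwrite("pics/all0.png",cv2.resize(a,(800,600),interpolation=cv2.INTER_AREA)[:,:,::-1])
o=ctrl.get_obs();print(o["time_s"],o["eef_rot"],ctrl.tip_reach)
E
```

```text
scene [ 1.396 -0.118  1.079]
coupling 0.84 [259. 256.] [ 0.636 -0.053  0.05 ]
key 0.59 [258. 258.] [ 0.677 -0.059  0.102]
cover 0.84 [249. 186.] [ 0.454 -0.056  0.11 ]
cover 0.75 [258. 225.] [ 0.587 -0.049  0.11 ]
cover 0.68 [334. 255.] [0.697 0.115 0.11 ]
boss 0.95 [340. 254.] [0.703 0.127 0.117]
boss 0.84 [251. 185.] [ 0.461 -0.052  0.117]
boss 0.75 [208. 276.] [ 0.724 -0.173  0.117]
notch 0.78 [332. 256.] [0.704 0.108 0.115]
notch 0.61 [259. 227.] [ 0.599 -0.047  0.115]
notch 0.61 [249. 184.] [ 0.455 -0.057  0.116]
stud 0.92 [258. 222.] [ 0.595 -0.049  0.129]
stud 0.9 [248. 185.] [ 0.469 -0.061  0.129]
stud 0.74 [337. 253.] [0.706 0.117 0.129]
side [0.312 0.687 0.952]
coupling 0.74 [278. 226.] [0.572 0.002 0.05 ]
key 0.89 [282. 228.] [0.546 0.044 0.102]
key 0.42 [395. 172.] [ 0.355 -0.22   0.102]
cover 0.87 [282. 191.] [ 0.586 -0.053  0.11 ]
cover 0.71 [356. 232.] [0.393 0.001 0.11 ]
cover 0.65 [223. 263.] [0.624 0.179 0.11 ]
boss 0.93 [224. 258.] [0.625 0.173 0.118]
boss 0.89 [283. 192.] [ 0.579 -0.044  0.117]
boss 0.87 [359. 233.] [0.386 0.006 0.118]
notch 0.88 [359. 232.] [0.38
[... 252 characters left out ...]
0.373]
coupling 0.6 [297. 184.] [0.583 0.002 0.05 ]
key 0.56 [295. 185.] [0.58  0.011 0.102]
cover 0.73 [373.  42.] [0.634 0.115 0.11 ]
cover 0.71 [112. 240.] [ 0.429 -0.034  0.11 ]
cover 0.63 [297. 257.] [ 0.582 -0.049  0.11 ]
boss 0.94 [108. 238.] [ 0.431 -0.029  0.118]
boss 0.81 [372.  44.] [0.632 0.113 0.118]
boss 0.74 [301. 253.] [ 0.585 -0.042  0.118]
notch 0.79 [296. 253.] [ 0.581 -0.042  0.115]
notch 0.72 [108. 242.] [ 0.429 -0.033  0.115]
notch 0.56 [373.  41.] [0.633 0.115 0.115]
stud 0.95 [370.  45.] [0.628 0.11  0.128]
stud 0.87 [298. 251.] [ 0.582 -0.035  0.128]
stud 0.58 [110. 242.] [ 0.437 -0.028  0.128]
1.05 [7.63592336e-06 7.07104290e-01 7.07109273e-01 1.97188837e-06] 0.1734
```

View pics/all0.png

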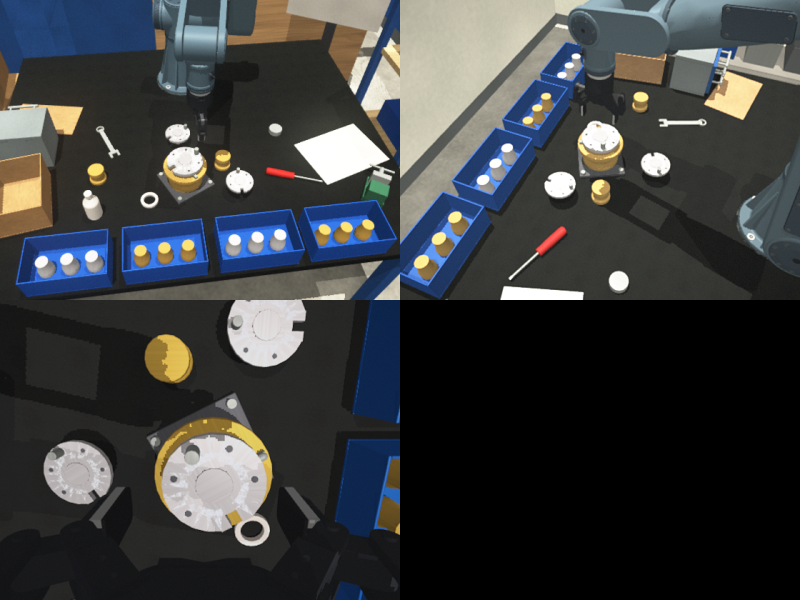

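The composite shows the coupling with its cover amid the wrist view. The stud is up-left of the boss at about (270,217) and the notch is at about (329,305). Two smaller look-alike discs lie to the sides. Next I need to find the key.

```bash
python3 - <<'E'
import cv2,numpy as np
w=cv2.imread("pics/wrist0.png")[160:350,190:410]; s=cv2.imread("pics/scene0.png")[190:290,210:310]; d=cv2.imread("pics/side0.png")[160:260,230:330]
r=lambda i,a,b:cv2.resize(i,(a,b),interpolation=cv2.INTER_CUBIC)
cv2.imwrite("pics/crop0.png",np.hstack([r(w,500,432),np.vstack([r(s,216,216),r(d,216,216)])]))
c=cv2.imread("pics/scene0.png")[200:280,210:310]
cv2.imwrite("pics/crop1.png",np.hstack([r(c,400,320),r(cv2.imread("pics/side0.png")[160:240,230:330],400,320)]))
E
```

```text
(no output)
```

View pics/crop0.png

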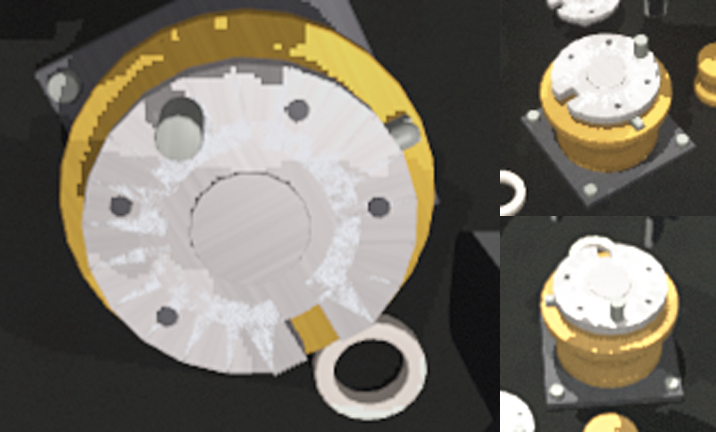

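View pics/crop1.png

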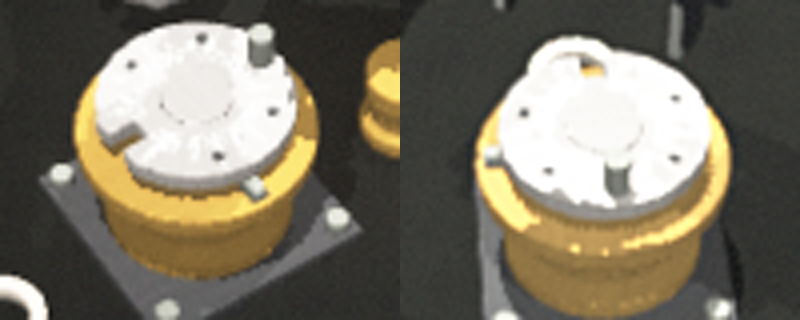

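In the wrist view the boss is at (300,262), the stud top at (269,221) and the key's outer end at (368,218). The key end also shows at (274,246) in scene and (253,199) in side.

```bash
python3 - <<'E'
from h import *
W=T("wrist");S=T("scene");D=T("side")
b=ray(*W,(300,261.6),.1175); st=ray(*W,(269.2,220.7),.1415); n=ray(*W,(329,303.5),.11)
b2=ray(*S,(210+197/4,200+95/4),.1175); b3=ray(*D,(230+203/4,160+122/4),.1175)
print("boss",b,b2,b3);
s2=ray(*S,(210+262/4,200+30/4),.1415); s3=ray(*D,(230+218/4,160+165/4),.1415)
print("stud",st,s2,s3)
k=[ray(*W,(368.2,218),.099),ray(*S,(273.75,246.5),.099),ray(*D,(253.2,199.2),.099)]
print("key",k)
for p,c in((st,b),(s2,b2),(s3,b3),(n,b),(k[0],b),(k[1],b2),(k[2],b3)):
    v=(p-c)[:2]; print(np.hypot(*v).round(4),np.degrees(np.arctan2(v[1],v[0])).round(1))
E
```

```text
boss [ 0.58412008 -0.04926829  0.1175    ] [ 0.59021329 -0.04576642  0.1175    ] [ 0.58582326 -0.04644262  0.1175    ]
stud [ 0.56078746 -0.00661549  0.1415    ] [ 0.56463669 -0.00364094  0.1415    ] [0.55870217 0.0015387  0.1415    ]
key [array([ 0.64191544, -0.01786084,  0.099     ]), array([ 0.64804681, -0.01816089,  0.099     ]), array([ 0.64076329, -0.01335194,  0.099     ])]
0.0486 118.7
0.0493 121.3
0.0551 119.5
0.0502 -58.9
0.0658 28.5
0.0641 25.5
0.0641 31.1
```

```bash
python3 -m pendant '[[[0,3,4,20,0,0,0.12],[0,6,8,40,0,0,0.24],[0,9.6,13.5,60,0,0,0.36],[0,9.6,13.5,65,0,0,0.48],[0,9.6,13.5,65,0,0,0.6]]]'; python3 -m pendant '[[[0,0,0,0,0,0,0.12],[0,0,0,0,0,0,0.24],[0,0,0,0,0,0,0.36],[0,0,0,0,0,0,0.445],[0,0,0,0,0,0,0.445]]]'; python3 - <<'E'
from h import *
K,M,im=snap("wrist","wrist1.png"); o=ctrl.get_obs(); print(o["eef_pos"],o["eef_rot"],o["opening"],o["wrist_force"])
for n,P in dict(c=(.586,-.047,.1175),st=(.5624,-.0052,.1415),fing=(*o["eef_pos"][:2],o["eef_pos"][2]-.1734)).items(): print(n,proj(K,M,P))
E
```

```text
time_s: 1.47
eef_pos: [0.5879, 0.0099, 0.337]
eef_rot: [-0.001, 0.886, 0.464, -0.002]
wrist_force: [-0.1, 0.7, 0.1]
opening: 0.3
grasp_force: 0.0
time_s: 1.88
eef_pos: [0.5885, 0.0096, 0.3397]
eef_rot: [0.0, 0.966, 0.258, 0.0]
wrist_force: [0.1, 0.6, -0.1]
opening: 0.001
grasp_force: 0.0
[0.58853896 0.00962052 0.33968726] [1.31051882e-05 9.65409236e-01 2.60739348e-01 1.28089697e-05] -0.0006296149864593511 [-0.07420349  0.15646915  0.49078216]
c [364.75009417 275.60800036]
st [286.80305935 295.14816527]
fing [287.38383781 264.07845845]
```

View pics/wrist1.png

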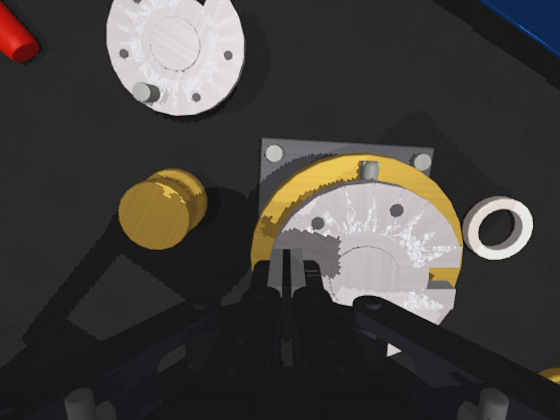

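The wrist view shows the closed tips at about (287,264), beside the hidden stud. The boss is near (367,278) and the key at (369,168), which agrees with the estimate. Descending, then approaching the stud.

```bash
python3 -m pendant '[[[0,0,0,15,0,0,0],[0,0,0,30,0,0,0],[0,0,0,40,0,0,0],[0,0,0,41,0,0,0],[0,0,0,41,0,0,0]]]'; python3 -m pendant '[[[0,-2,0,0,0,0,0],[0,-4,0,0,0,0,0],[0,-6,0,0,0,0,0],[0,-8,0,0,0,0,0],[0,-10,0,0,0,0,0]]]'
```

```text
time_s: 2.35
eef_pos: [0.5883, 0.0097, 0.298]
eef_rot: [-0.0, 0.965, 0.26, -0.001]
wrist_force: [0.2, -0.5, 1.4]
opening: 0.001
grasp_force: 0.0
time_s: 2.77
eef_pos: [0.5798, 0.0044, 0.2992]
eef_rot: [0.0, 0.966, 0.26, 0.0]
wrist_force: [0.4, 0.0, 0.4]
opening: 0.001
grasp_force: 0.0
```

```bash
python3 -m pendant '[[[0,-2.5,-1,0,0,0,-0.052],[0,-5.1,-1.8,0,0,0,-0.105],[0,-7.8,-2.5,0,0,0,-0.157],[0,-10.4,-3.1,0,0,0,-0.209],[0,-13.1,-3.5,0,0,0,-0.262]]]';python3 -m pendant '[[[0,-2.5,-1,0,0,0,-0.052],[0,-5.1,-1.8,0,0,0,-0.105],[0,-7.8,-2.5,0,0,0,-0.157],[0,-10.4,-3.1,0,0,0,-0.209],[0,-13.1,-3.5,0,0,0,-0.262]]]'; python3 - <<'E'
from h import *
a=[cv2.resize(snap(c,c+"2.png")[2][s],(400,300),interpolation=cv2.INTER_CUBIC) for c,s in(("scene",np.s_[200:275,210:310]),("side",np.s_[160:235,230:330]))]
cv2.imwrite("pics/c2.png",np.hstack(a)[:,:,::-1])
E
```

```text
time_s: 3.18
eef_pos: [0.5666, 0.001, 0.299]
eef_rot: [0.0, 0.923, 0.385, 0.0]
wrist_force: [1.1, 0.8, -0.1]
opening: -0.002
grasp_force: 0.1
time_s: 3.6
eef_pos: [0.5548, -0.0058, 0.299]
eef_rot: [0.0, 0.865, 0.502, 0.0]
wrist_force: [0.5, -0.1, -0.0]
opening: 0.003
grasp_force: 0.2
```

View pics/c2.png

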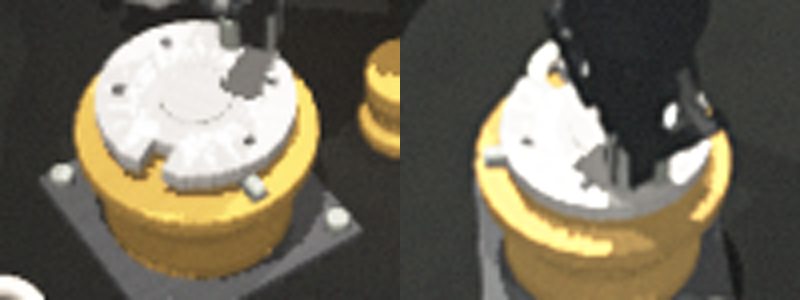

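The scene crop shows the cover turning: the notch is now at (152,155) in the crop and moving toward the key at (255,186). Continuing along the arc.

```bash
python3 -m pendant '[[[0,-2.5,-1,0,0,0,-0.052],[0,-5.1,-1.8,0,0,0,-0.105],[0,-7.8,-2.5,0,0,0,-0.157],[0,-10.4,-3.1,0,0,0,-0.209],[0,-13.1,-3.5,0,0,0,-0.262]]]';python3 -m pendant '[[[0,-2.5,-1,0,0,0,-0.052],[0,-5.1,-1.8,0,0,0,-0.105],[0,-7.8,-2.5,0,0,0,-0.157],[0,-10.4,-3.1,0,0,0,-0.209],[0,-13.1,-3.5,0,0,0,-0.262]]]';python3 -m pendant '[[[0,-2.5,-1,0,0,0,-0.052],[0,-5.1,-1.8,0,0,0,-0.105],[0,-7.8,-2.5,0,0,0,-0.157],[0,-10.4,-3.1,0,0,0,-0.209],[0,-10.4,-3.1,0,0,0,-0.209]]]'; python3 - <<'E'
from h import *
c=snap("scene","scene3.png")[2][200:275,210:310]
K,M,im=snap("wrist","wrist3.png")
cv2.imwrite("pics/c3.png",np.hstack([cv2.resize(c,(400,300),interpolation=cv2.INTER_CUBIC),cv2.resize(im,(400,300),interpolation=cv2.INTER_AREA)])[:,:,::-1])
E
```

```text
time_s: 4.12
eef_pos: [0.5455, -0.0154, 0.2989]
eef_rot: [0.0, 0.792, 0.61, 0.0]
wrist_force: [0.2, 1.0, -0.4]
opening: -0.0
grasp_force: 0.2
time_s: 4.53
eef_pos: [0.5387, -0.0272, 0.2988]
eef_rot: [0.0, 0.706, 0.708, 0.0]
wrist_force: [-1.0, 0.3, 0.5]
opening: -0.002
grasp_force: 0.2
time_s: 4.95
eef_pos: [0.5357, -0.0379, 0.2988]
eef_rot: [0.0, 0.628, 0.778, 0.0]
wrist_force: [0.3, 0.9, 1.0]
opening: -0.003
grasp_force: 0.0
```

View pics/c3.png

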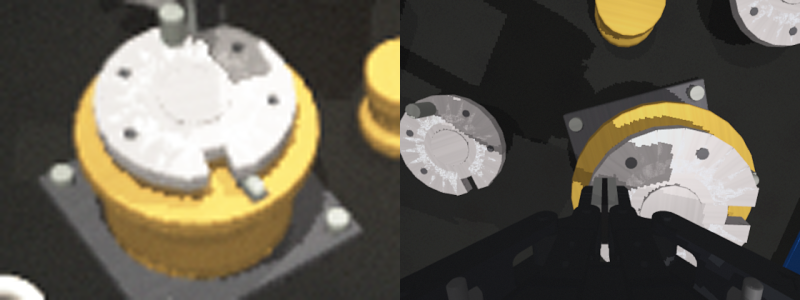

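The scene crop shows the notch at about (217,158), just short of the key's end at (255,186), with the stud at (172,12). I'll work out the remaining angle.

```bash
python3 - <<'E'
from h import *
S=T("scene"); C=np.array([.590,-.046])
s=ray(*S,(210+172/4,200+12/4),.1415)[:2]-C; print("stud",np.hypot(*s),np.degrees(np.arctan2(s[1],s[0])))
def pt(r,a,z,t=0):
    a=np.radians(a);e=np.array([np.cos(a),np.sin(a)]);p=C+r*e+t*np.array([-e[1],e[0]]);return ((proj(*S,[*p,z])-[210,200])*4).round(0)
for th in(5,10,15,20,28): print(th,[pt(r,th,.1155,t) for r,t in((.04,-.0075),(.04,.0075),(.0595,-.0075),(.0595,.0075))])
for k in(24,27,30): print("key",k,pt(.071,k,.098),pt(.06,k,.102))
E
```

```text
stud 0.04722658155573817 -168.4338445763625
5 [array([197., 150.]), array([222., 146.]), array([204., 176.]), array([229., 172.])]
10 [array([203., 150.]), array([228., 144.]), array([213., 175.]), array([238., 169.])]
15 [array([209., 149.]), array([233., 142.]), array([222., 174.]), array([246., 166.])]
20 [array([215., 148.]), array([238., 139.]), array([230., 172.]), array([253., 162.])]
28 [array([224., 145.]), array([245., 134.]), array([244., 167.]), array([265., 155.])]
key 24 [258. 196.] [249. 179.]
key 27 [264. 193.] [253. 177.]
key 30 [269. 190.] [257. 174.]
```

```bash
python3 - <<'E'
import cv2
c=cv2.imread("pics/scene3.png")[228:258,240:290]; cv2.imwrite("pics/c3b.png",cv2.resize(c,(800,480),interpolation=cv2.INTER_CUBIC))
E
```

```text
(no output)
```

View pics/c3b.png

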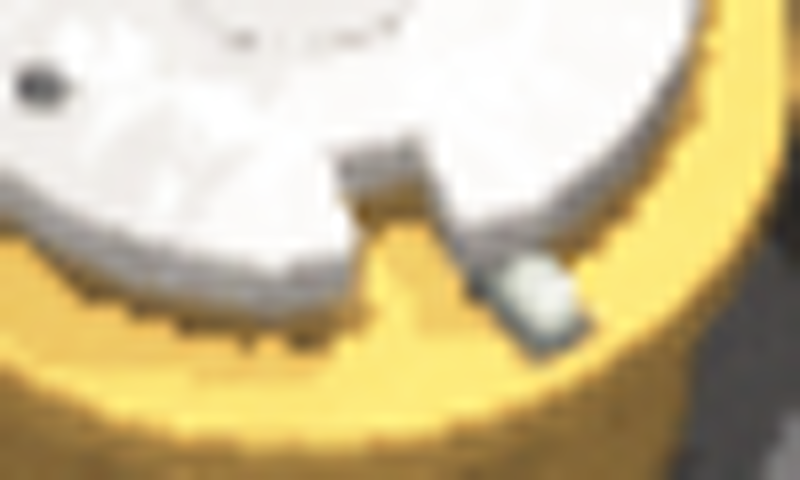

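The enlarged crop shows the notch about 16–17° short of the key. Its inner corners are at (335,155) and (415,140), and the key end is at (540,300). Turn 12° more, then look again.

```bash
python3 -m pendant '[[[0,-2.5,-1,0,0,0,-0.052],[0,-5.1,-1.8,0,0,0,-0.105],[0,-7.8,-2.5,0,0,0,-0.157],[0,-10.4,-3.1,0,0,0,-0.209],[0,-10.4,-3.1,0,0,0,-0.209]]]'; python3 - <<'E'
from h import *
im=snap("scene","scene4.png")[2]
cv2.imwrite("pics/c4.png",cv2.resize(im[228:258,240:290],(800,480),interpolation=cv2.INTER_CUBIC)[:,:,::-1])
S=T("scene"); C=np.array([.590,-.046])
def pt(r,a,z,t=0):
    a=np.radians(a);e=np.array([np.cos(a),np.sin(a)]);p=C+r*e+t*np.array([-e[1],e[0]]);return ((proj(*S,[*p,z])-[240,228])*16).round(0)
for th in(16,20,24,28): print(th,[pt(r,th,.1155,t) for r,t in((.04,-.0075),(.04,.0075),(.0595,-.0075),(.0595,.0075))],"key",pt(.071,th,.102),pt(.06,th,.102),pt(.071,th,.095,.005),pt(.071,th,.095,-.005))
E
```

```text
time_s: 5.47
eef_pos: [0.535, -0.0485, 0.2988]
eef_rot: [0.0, 0.544, 0.839, 0.0]
wrist_force: [0.2, -0.0, -0.8]
opening: -0.0
grasp_force: 0.0
16 [array([362., 148.]), array([457., 117.]), array([414., 245.]), array([509., 213.])] key [492. 344.] [463. 289.] [524. 363.] [461. 384.]
20 [array([381., 144.]), array([473., 108.]), array([441., 238.]), array([534., 201.])] key [523. 333.] [489. 279.] [554. 349.] [493. 374.]
24 [array([400., 140.]), array([488.,  99.]), array([468., 230.]), array([557., 188.])] key [553. 320.] [514. 268.] [582. 335.] [523. 363.]
28 [array([418., 134.]), array([502.,  88.]), array([494., 220.]), array([579., 173.])] key [581. 305.] [538. 256.] [609. 318.] [553. 350.]
```

View pics/c4.png

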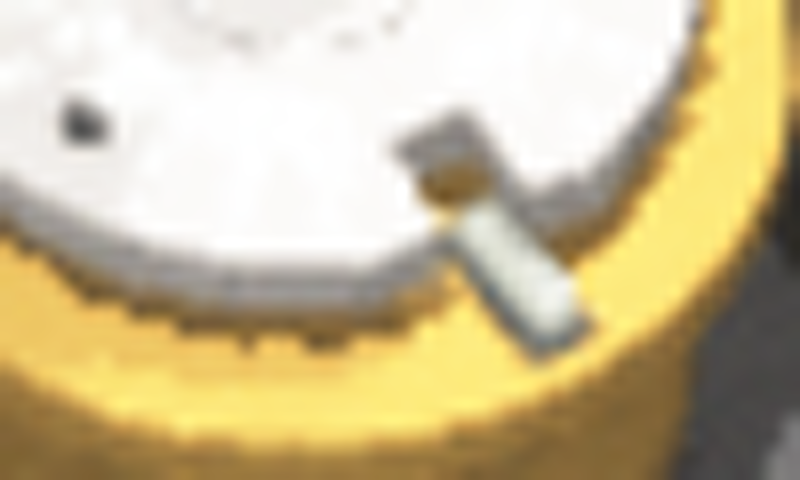

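The notch is now almost over the key: I estimate notch ≈21° and key ≈25° in scene-camera terms, so about 4° more.

```bash
python3 -m pendant '[[[0,-1.7,-0.7,0,0,0,-0.035],[0,-3.4,-1.3,0,0,0,-0.07],[0,-3.4,-1.3,0,0,0,-0.07]]]'; python3 -m pendant '[[[0,3,0,0,0,0,0],[0,8,0,-10,0,0,0],[0,8,0,-25,0,0,0],[0,8,0,-45,0,0,0],[0,8,0,-45,0,0,0]]]'; python3 - <<'E'
from h import *
im=snap("scene","scene5.png")[2]
K,M,w=snap("wrist","wrist5.png")
o=ctrl.get_obs();print(o["eef_pos"],o["eef_rot"])
cv2.imwrite("pics/c5.png",np.hstack([cv2.resize(im[228:258,240:290],(400,240),interpolation=cv2.INTER_CUBIC),cv2.resize(w,(400,300))[:240]])[:,:,::-1])
E
```

```text
time_s: 5.77
eef_pos: [0.5351, -0.052, 0.2987]
eef_rot: [0.0, 0.515, 0.857, 0.0]
wrist_force: [-1.0, 1.3, -0.8]
opening: -0.002
grasp_force: 0.0
time_s: 6.18
eef_pos: [0.5324, -0.0447, 0.3482]
eef_rot: [0.003, 0.514, 0.858, 0.001]
wrist_force: [0.4, -0.1, 0.1]
opening: -0.004
grasp_force: 0.0
[ 0.53146635 -0.04459232  0.34495653] [1.22797332e-03 5.14308658e-01 8.57604214e-01 3.29850773e-04]
```

View pics/c5.png

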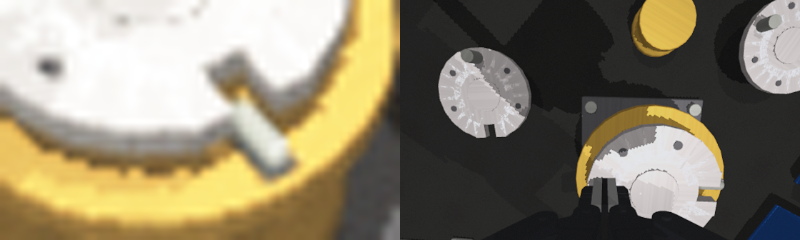

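The scene crop shows the key running down the middle of the notch (inner corners at about (208,70) and (243,52)), and the wrist view agrees. Moving over the boss.

```bash
python3 - <<'E'
from h import *
print(ray(*T("wrist"),(354,262),.1175))
E
python3 -m pendant '[[[0,-9,16,0,0,0,0],[0,-19,32,0,0,0,0],[0,-27.7,47.2,0,0,0,0],[0,-27.7,47.2,20,0,0,0],[0,-27.7,47.2,45,0,0,0]]]'; python3 -m pendant '[[[0,0,0,2,0,0,0],[0,0,0,2,0,0,0],[0,0,0,2,0,0,0]]]'
```

```text
[ 0.57752963 -0.04456462  0.1175    ]
time_s: 6.7
eef_pos: [0.5873, -0.0472, 0.2994]
eef_rot: [0.002, 0.514, 0.858, 0.001]
wrist_force: [0.1, -0.2, -0.5]
opening: 0.002
grasp_force: 0.0
time_s: 6.95
eef_pos: [0.5859, -0.047, 0.2968]
eef_rot: [-0.0, 0.514, 0.858, -0.0]
wrist_force: [1.2, -0.5, 0.6]
opening: -0.002
grasp_force: 0.0
```

```bash
python3 -m pendant '[[[0,0,0,3,0,0,0],[0,0,0,6,0,0,0],[0,0,0,8,0,0,0],[0,0,0,9,0,0,0],[0,0,0,10,0,0,0]]]'; python3 -m pendant '[[[0,0,0,1,0,0,0],[0,0,0,2,0,0,0],[0,0,0,3,0,0,0],[0,0,0,4,0,0,0],[0,0,0,4,0,0,0]]]'
```

```text
time_s: 7.37
eef_pos: [0.5864, -0.0473, 0.2877]
eef_rot: [0.001, 0.514, 0.858, 0.0]
wrist_force: [-0.1, -0.2, 4.7]
opening: -0.0
grasp_force: 2.4
time_s: 7.78
eef_pos: [0.5861, -0.0472, 0.2826]
eef_rot: [0.0, 0.514, 0.858, 0.0]
wrist_force: [1.3, 0.3, 3.9]
opening: -0.003
grasp_force: 1.9
```

```bash
python3 -m pendant '[[[0,0,0,1,0,0,0],[0,0,0,2,0,0,0],[0,0,0,3,0,0,0],[0,0,0,4,0,0,0],[0,0,0,4,0,0,0]]]'; python3 -m pendant '[[[0,0,0,0.7,0,0,0],[0,0,0,1.3,0,0,0],[0,0,0,2,0,0,0],[0,0,0,2,0,0,0],[0,0,0,2,0,0,0]]]'
```

```text
time_s: 8.2
eef_pos: [0.586, -0.0471, 0.2786]
eef_rot: [0.0, 0.514, 0.858, 0.0]
wrist_force: [1.9, 0.0, 4.2]
opening: -0.001
grasp_force: 1.7
time_s: 8.62
eef_pos: [0.5864, -0.0473, 0.2775]
eef_rot: [0.001, 0.514, 0.858, 0.0]
wrist_force: [2.2, -0.8, 7.4]
opening: -0.001
grasp_force: 3.9
```

```bash
python3 -m pendant '[[[0,0,0,0.5,0,0,0],[0,0,0,1,0,0,0],[0,0,0,1,0,0,0],[0,0,0,1,0,0,0]]]'; python3 -m pendant '[[[0,0,0,-5,0,0,0],[0,0,0,-20,0,0,0],[0,0,0,-45,0,0,0],[0,0,0,-75,0,0,0],[0,0,0,-110,0,0,0]]]';python3 -m pendant '[[[0,-20,0,0,0,0,0],[0,-20,-40,0,0,0,0],[0,-20,-80,0,0,0,0],[0,-20,-80,0,0,0,0]]]'; python3 - <<'E'
from h import *
a=[cv2.resize(snap(c,c+"6.png")[2][s],(260,260),interpolation=cv2.INTER_CUBIC) for c,s in(("scene",np.s_[205:275,225:295]),("side",np.s_[160:230,245:315]))]
w=cv2.resize(snap("wrist","wrist6.png")[2],(280,210)); w=np.vstack([w,w[:50]*0])
cv2.imwrite("pics/c6.png",np.hstack(a+[w])[:,:,::-1])
E
```

```text
time_s: 8.95
eef_pos: [0.5864, -0.0472, 0.2774]
eef_rot: [0.001, 0.514, 0.858, 0.0]
wrist_force: [-2.2, 1.2, 15.6]
opening: 0.001
grasp_force: 7.2
time_s: 9.37
eef_pos: [0.5847, -0.0469, 0.3838]
eef_rot: [-0.003, 0.514, 0.858, -0.001]
wrist_force: [0.1, 0.1, -0.5]
opening: 0.004
grasp_force: 0.0
time_s: 9.7
eef_pos: [0.52, -0.1038, 0.3822]
eef_rot: [-0.005, 0.515, 0.857, -0.002]
wrist_force: [1.3, 0.4, -0.1]
opening: 0.005
grasp_force: 0.0
```

View pics/c6.png

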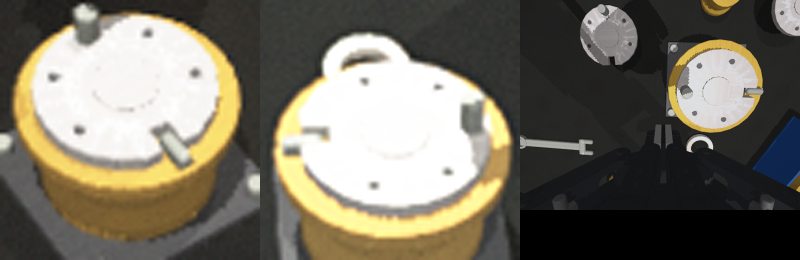

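The final views show the cover flat on the flange, with the key filling the notch (scene crop about (172,145)). The arm is clear.

```bash
python3 -c "from bench import ctrl; print(ctrl.hand_in())"
```

```text
the job is handed in; nothing more can be done
None
```

I turned the cover until its notch stood over the key, pressed it home on the flange, moved the arm clear and handed in at about 10 s; the last pictures show it flat with the key in the notch, but the hand-in returned no verdict.

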